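Square a carton into the weighing corner and print its label

TASK

Push the flat sealed carton along the bench into the corner of the weighing plate, with its long side flat against the long far stop and its end against the shorter side stop; slide it only, do not lift or tip it. Then, with nothing touching the carton, press the round print key on the weighing terminal fully down and let it go. Leave everything else on the bench where it is.

Things in the scene. Friction and masses are not known exactly. Their poses are not given: they have to be found in the camera images.
- carton: Flat brown cardboard carton, taped shut, 110 (its x) by 160 (its y, the long way) by 60 mm high, 0.3 to 0.6 kg, filled evenly; friction on bench, stops and fingers about 0.4, so it slides under 1 to 3 N and does not coast. Origin at the centre of its underside, z up. Starts askew (up to 20 degrees to the stops) on or partly beside the plate.
- scale: Steel weighing plate, 260 (x) by 400 mm (y), flush with the bench top: no step. Origin at bench height in the inside corner where its two stops meet; plate and working side lie towards -x and -y; x points away from the robot, turned up to 7 degrees. The carton is home with its origin at x = -55, y = -80 mm here, axes parallel.
- far_stop (a point): Middle of the top edge of the long far stop's inner face, 40 mm above the bench. Fixed straight aluminium strip 6 mm thick; its inner face is the plane x = 0 of the scale's frame, from y = 0 to y = -394 mm. Outside it lies a mounting flange 30 mm wide, 4 mm high.
- side_stop (a point): Middle of the top edge of the shorter side stop's inner face, 40 mm above the bench. Same strip; its inner face is the plane y = 0 of the scale's frame, from x = 0 to x = -240 mm, with a like flange outside.
- terminal: Weighing terminal, a grey console fixed on the bench at the right, 130 (x) by 110 mm (y), its flat deck 34 mm high, with a sloped display hump (top about 67 mm high) over the far half. Origin at the centre of its underside, x away from the robot, turned up to 11 degrees. The print key stands 32 mm towards -x of it, midway in y, between two rows of small flat keys.
- print_top (a point): Centre of the top of the round white print key, 32 mm across, about 56 mm above the bench at rest; pressed straight down.
- print (a joint): Travel of the print key in m: 0 at rest, 0.006 fully down, which takes 5 N; it counts as pressed from 0.0045 and springs back when let go.
- tall_carton: Bystander: upright taped carton 65 by 85 by 130 mm, 0.25 kg, on the near left. Origin centre of the underside.
- tape_roll: Bystander: roll of packing tape lying flat, 96 mm across, 48 mm high, on the near right. Origin centre of the underside.
- tape_spare: Bystander: second roll of packing tape, the same size, to the left beyond the side stop.
- water: Bystander: clear water bottle, 64 mm across, 190 mm high, to the left beyond the side stop.
- cutter: Bystander: carton knife lying flat, 150 (x) by 26 by 16 mm with a 25 mm blade beyond its +x end, between the robot and the plate. Origin centre of the underside.
- marker: Bystander: marker pen lying flat, 115 (x) by 16 by 16 mm, between the robot and the plate. Origin centre of the underside.
- small_carton: Bystander: small taped carton 50 by 70 by 35 mm, at the right on the robot's side of the terminal. Origin centre of the underside.
Things that resemble listed ones, but are neither listed nor needed, are in the scene too. Leave any blue look-alike of the carton alone.

How it is judged:
By the outcome, as a careful person would: the job done as asked, in the order asked, and still so for the second after the job is handed in, with the robot touching nothing.
It also fails if it takes over 69 s, if anything falls off the work surface, if the arm or the gripper's body presses on something with over 40 N, if the wrist force passes 120 N, or if a joint passes its speed limit or range.

ROBOT

A 6-joint arm with a two-finger parallel gripper is mounted at the origin on the work surface. World frame = base frame: x ahead of the robot, y to its left, z up, the work surface at z = 0. Lengths are in m, angles in rad, forces in N, time in s.
With the tool pointing down it reaches from about 0.375 to 0.925 m from the base axis. Payload 5.7 kg.
Tool frame: the origin (TCP) lies midway between the tips of the shut fingers; the grasp point (between the pads) lies bot.pinch_z behind it (bot.pinch_z is the distance from the TCP to the grasp point, in m); x points along the fingers, y is the direction in which the jaws open and shut, and the axes are right-handed (so a half turn about x gives the same grasp; the last joint's range is limited). The gripper opens to 88 mm and grips with 3 to 60 N. Pads are 20 mm wide; open, the fingers measure 115 mm over their backs; the gripper's body (75 mm by 178 mm) begins 61 mm behind the grasp point.
Start: joints at [-1.338, 0.359, 1.51, -0, 1.272, -0.115], TCP at [0.204, -0.564, 0.223] pointing down, gripper open.
Joint ranges: [-2.97, 2.97], [-1.01, 2.36], [0.21, 2.38], [-0.96, 4.11], [0.2, 2.71], [-2.98, 2.98]. Speed limits (rad/s): [2.39, 2.39, 3.14, 3.14, 3.14, 3.14].

INTERFACE

Orientations are given as a unit quaternion [x, y, z, w].
In Python, from cell import bot, optics gives the robot as it stands.
- The arm moves only by the tool move_arm, never from a script. Its argument "deltas" is a list of rows, each an object with "translation": the shift along the world's x, y, z in mm, a list of three; "spin": the turn about the world's z in degrees; "gripper": the opening, from 0 (shut) to 1 (fully open). In form: [{"translation": [tx, ty, tz], "spin": spin, "gripper": gripper}, ...]. A call has 1 to 20 rows; each row is the pose to reach, as a shift and turn from the pose measured when the call began; what a row does not reach only later rows make up. A row lasts 1/10 s, in which the tool goes at most 50 mm and 8.59 degrees, less where a joint would pass 70% of its speed; a pose out of reach is approached as far as the arm can. A call with a gripper value outside its range is refused whole. The fingers move at their own pace and stop on an object; "newtons" is the grip in N (left out, the last holds). Time passes only in rows, so rows that repeat a pose let the fingers close. It gives the time, the measured TCP pose, the force and the opening at its end, in the units of the state.
- bot.state(): the state, without advancing time (a new reading comes with each control period).
- optics.get_image(name): name is "scene" or "top"; returns a dict with "image" (420x560x3 uint8, red, green, blue), "fov_y" (degrees; the focal length in pixels is half the picture's height over the tangent of half this angle, whatever the lens; pixels are square), "cx", "cy" (the principal point, pixels), "rvec" (rotation vector, rad) and "tvec" (3), from world to camera coordinates, as OpenCV has them. Camera axes: x right, y down, z forward; pixel columns grow to the right and rows downward; lengths in m; the calibration is good to about 2 mm. A picture is of the moment at which its call begins. There is no depth.
- bot.close_job(): hands the job in, once; it reports no verdict.
The state is a dict: "clock": time; "q": joint angles; "joint_velocities": joint speeds; "tau": joint torques, N m; "tool_pos": TCP position; "tool_rot": TCP orientation; "contact_force": force on the tool from outside, world axes, zero at the start; "ft_torque": the same for the moment, N m; "opening": opening from 0.0 (shut) to 1.0 (fully open).
Only numpy, scipy, OpenCV 4.12 (cv2) and the standard library are available. Lean on these libraries where they do the work, as an engineer would, in place of code of your own. Each camera call takes 0.05 s, during which the arm holds its last target. There are 200 camera calls.

## Working session

There is one attempt and no reset: what is moved stays moved. The work goes in short steps, Python scripts to look and compute and a tool call to move; the robot and the scene stay as the last step left them, time stands still between calls to the robot, and variables do not carry over. Pictures are saved under pics/ and viewed, about 8 in all and at most 12, crops included, and the job is handed in when it is done.

Besides the shell and the picture viewer there is one more tool, called after "Call:" as name([rows], argument=value, ...), one row to a line, values as JSON. move_arm: Moves the arm, as the interface text tells. Its arguments: {"type":"object","properties":{"deltas":{"type":"array","items":{"type":"object","properties":{"translation":{"type":"array","items":{"type":"number"}},"spin":{"type":"number"},"gripper":{"type":"number"}}}},"newtons":{"type":"number"}},"required":["deltas"]}

```bash
mkdir -p pics; cat > h.py <<'E'
import numpy as np, cv2
from cell import bot, optics
def cam(n):
    d=optics.get_image(n); h=d['image'].shape[0]; f=h/2/np.tan(np.radians(d['fov_y'])/2)
    K=np.array([[f,0,d['cx']],[0,f,d['cy']],[0,0,1.]]); R=cv2.Rodrigues(np.array(d['rvec'],float))[0]
    return d['image'],K,R,np.array(d['tvec'],float).reshape(3)
def ray(c,px,z):
    _,K,R,t=c; C=-R.T@t; v=R.T@np.linalg.inv(K)@np.array([px[0],px[1],1.])
    return (C+v*(z-C[2])/v[2])
def proj(c,P):
    _,K,R,t=c; p=(K@(R@np.atleast_2d(P).T+t[:,None])); return (p[:2]/p[2]).T
def save(name,im,crop=None,s=1):
    if crop: x0,y0,x1,y1=crop; im=im[y0:y1,x0:x1]
    cv2.imwrite('pics/'+name,cv2.resize(im[:,:,::-1],None,fx=s,fy=s,interpolation=cv2.INTER_CUBIC))
E
python3 - <<'E'
from h import *
for n in('top','scene'):
    c=cam(n); save(n+'0.png',c[0],s=1.42); np.savez('pics/%s0.npz'%n,*c)
    print(n,-c[2].T@c[3],c[1][0,0])
print(bot.state(),bot.pinch_z)
E
```

```text
top [ 0.41458583 -0.00888028  1.24257007] 468.3562768656312
scene [ 1.55240943 -0.34909014  0.89427826] 430.93017100457774
{'clock': 0.1, 'q': array([-1.33809102e+00,  3.59405202e-01,  1.51129566e+00,  9.65088983e-06,
        1.27250433e+00, -1.15075274e-01]), 'joint_velocities': array([-5.93341701e-05, -1.95433863e-03, -1.28350728e-03, -1.07081085e-03,
        6.44249345e-04,  1.92761895e-03]), 'tau': array([ 8.48550508e-05, -5.16356742e+01, -2.71406204e+01,  6.77281595e-02,
        2.76789145e-02, -2.33071785e-05]), 'tool_pos': array([ 0.20435624, -0.56347987,  0.22192105]), 'tool_rot': array([-0.69641269, -0.12290857,  0.69647321, -0.12176991]), 'contact_force': array([-0.56655995,  0.35312637, -0.04147736]), 'ft_torque': array([-0.03531428, -0.04605146,  0.02759769]), 'opening': 1.0012849906320282} 0.0187
```

View pics/top0.png

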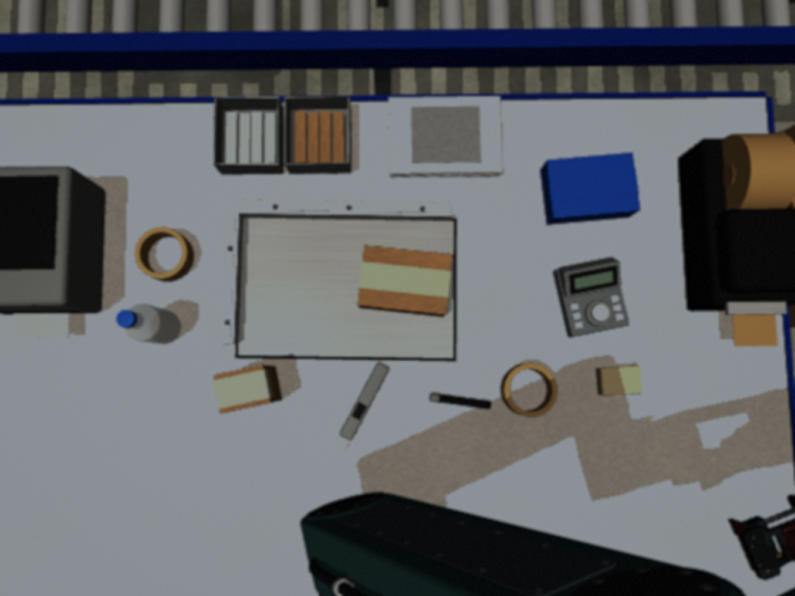

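View pics/scene0.png

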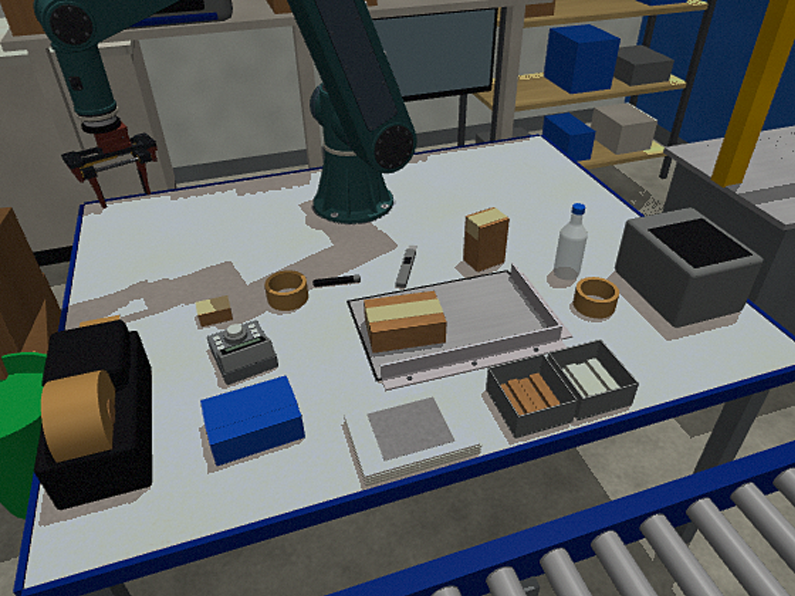

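Top view: the target is the brown taped carton on the plate at (405,280). Things it could be mistaken for are the blue carton (590,187), tall carton (245,388) and small carton (620,380). The print key is at (600,313), and the corner of the stops is at the plate's upper left, (238,213). I'll check this in close crops.

```bash
python3 - <<'E'
from h import *
c=np.load('pics/top0.npz')['arr_0']
save('c1.png',c,(155,135,335,265),4.4)
save('c2.png',c,(380,170,460,245),7)
E
```

```text
(no output)
```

View pics/c1.png

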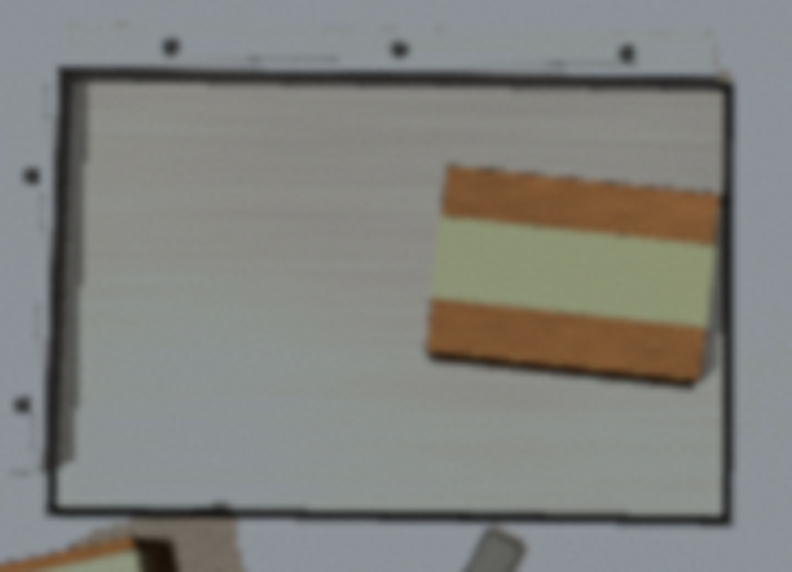

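View pics/c2.png

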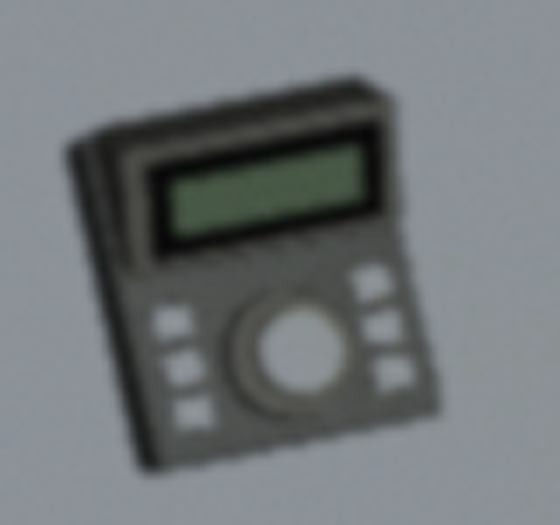

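The crops confirm the choice: the brown carton's top corners are at about (447,165), (718,192), (699,380) and (430,352) in c1. The plate outline is (62,73), (727,82), (726,519), (52,512). In c2 the white key centre is at (303,350).

```bash
cat >> h.py <<'E'
def load(n):
    a=np.load('pics/%s.npz'%n); return [a['arr_%d'%i] for i in range(4)]
E
python3 - <<'E'
from h import *
c=load('top0')
f=lambda p,o,s:((p[0]+.5)/s-.5+o[0],(p[1]+.5)/s-.5+o[1])
g=lambda ps,z:np.array([ray(c,f(p,(155,135),4.4),z) for p in ps])[:,:2]
print('plate z0',g([(62,73),(727,82),(726,519),(52,512)],0).round(4).tolist())
print('z.04',g([(62,73),(85,82),(727,82),(72,460),(52,465)],.04).round(4).tolist())
q=g([(447,165),(718,192),(699,380),(430,352)],.06); print('carton',q.round(4).tolist(),q.mean(0))
e=q[1]-q[0]+q[2]-q[3]; print('yaw long',np.degrees(np.arctan2(-e[0],-(e[1])))+0, np.linalg.norm(e)/2,np.linalg.norm(q[0]-q[3]))
k=ray(c,f((303,350),(380,170),7),.056); print('key',k)
print('term corners z.034',[ray(c,f(p,(380,170),7),.034).round(3).tolist() for p in((150,460),(437,412))])
print('yaw tool',cv2.Rodrigues(np.eye(3))[0].ravel()); from scipy.spatial.transform import Rotation as R
print(R.from_quat(bot.state()['tool_rot']).as_matrix().round(3))
E
```

```text
plate z0 [[0.7222, 0.2722], [0.7117, -0.1365], [0.4437, -0.1297], [0.4532, 0.2752]]
z.04 [[0.7123, 0.2631], [0.7067, 0.2494], [0.7021, -0.1324], [0.482, 0.2547], [0.4793, 0.2663]]
carton [[0.65, 0.034], [0.6321, -0.1236], [0.5224, -0.1102], [0.5406, 0.0447]] [ 0.58627924 -0.03875643]
yaw long 6.579446097340445 0.15727331535631114 0.10994569360263148
key [ 0.52283932 -0.38950462  0.056     ]
term corners z.034 [[0.485, -0.338, 0.034], [0.501, -0.445, 0.034]]
yaw tool [0. 0. 0.]
[[-0.     0.341 -0.94 ]
 [ 0.002 -0.94  -0.341]
 [-1.    -0.002 -0.   ]]
```

Call:
move_arm([
  {"translation":[286,526,0],"spin":-21.4,"gripper":1},
  {"translation":[286,526,0],"spin":-21.4,"gripper":1},
  {"translation":[286,526,0],"spin":-21.4,"gripper":1},
  {"translation":[286,526,0],"spin":-21.4,"gripper":1},
  {"translation":[286,526,0],"spin":-21.4,"gripper":1},
  {"translation":[286,526,0],"spin":-21.4,"gripper":1},
  {"translation":[286,526,0],"spin":-21.4,"gripper":1},
  {"translation":[286,526,0],"spin":-21.4,"gripper":1},
  {"translation":[286,526,0],"spin":-21.4,"gripper":1},
  {"translation":[286,526,0],"spin":-21.4,"gripper":1},
  {"translation":[286,526,0],"spin":-21.4,"gripper":1},
  {"translation":[286,526,0],"spin":-21.4,"gripper":1},
  {"translation":[286,526,0],"spin":-21.4,"gripper":1},
  {"translation":[286,526,0],"spin":-21.4,"gripper":1},
  {"translation":[286,526,0],"spin":-21.4,"gripper":1},
  {"translation":[286,526,0],"spin":-21.4,"gripper":1},
])

```text
clock: 1.7
tool_pos: [0.4896, -0.0388, 0.2217]
tool_rot: [-0.707, 0.009, 0.707, 0.01]
contact_force: [-0.4, 0.0, -0.6]
opening: 0.997
```

Call:
move_arm([
  {"translation":[0,0,-50],"spin":0,"gripper":1},
  {"translation":[0,0,-100],"spin":0,"gripper":1},
  {"translation":[0,0,-140],"spin":0,"gripper":1},
  {"translation":[0,0,-170],"spin":0,"gripper":1},
  {"translation":[0,0,-190],"spin":0,"gripper":1},
  {"translation":[0,0,-200],"spin":0,"gripper":1},
  {"translation":[0,0,-200],"spin":0,"gripper":1},
])

```text
clock: 2.4
tool_pos: [0.4886, -0.0396, 0.0209]
tool_rot: [-0.706, 0.01, 0.708, 0.011]
contact_force: [-1.0, -0.1, 0.2]
opening: 0.999
```

Call:
move_arm([
  {"translation":[8,0,0],"spin":0,"gripper":1},
  {"translation":[14,0,0],"spin":0,"gripper":1},
  {"translation":[20,0,0],"spin":0,"gripper":1},
  {"translation":[26,-0.5,0],"spin":0,"gripper":1},
  {"translation":[32,-0.5,0],"spin":0,"gripper":1},
  {"translation":[38,-0.5,0],"spin":0,"gripper":1},
  {"translation":[44,-1,0],"spin":0,"gripper":1},
  {"translation":[50,-1,0],"spin":0,"gripper":1},
  {"translation":[55,-1,0],"spin":0,"gripper":1},
  {"translation":[60,-1,0],"spin":0,"gripper":1},
  {"translation":[65,-1.5,0],"spin":0,"gripper":1},
  {"translation":[70,-1.5,0],"spin":0,"gripper":1},
  {"translation":[75,-1.5,0],"spin":0,"gripper":1},
  {"translation":[80,-2,0],"spin":0,"gripper":1},
  {"translation":[83,-2,0],"spin":0,"gripper":1},
])

```text
clock: 3.9
tool_pos: [0.5724, -0.0417, 0.0209]
tool_rot: [-0.706, 0.01, 0.708, 0.011]
contact_force: [-1.4, 1.0, -0.1]
opening: 1.002
```

```bash
python3 - <<'E'
from h import *
c=cam('top'); save('c3.png',c[0],(155,135,335,265),4.4); print(bot.state()['contact_force'],bot.state()['tool_pos'])
E
```

```text
[0.09012477 0.48607211 0.1090576 ] [ 0.57281965 -0.04177182  0.02097055]
```

View pics/c3.png

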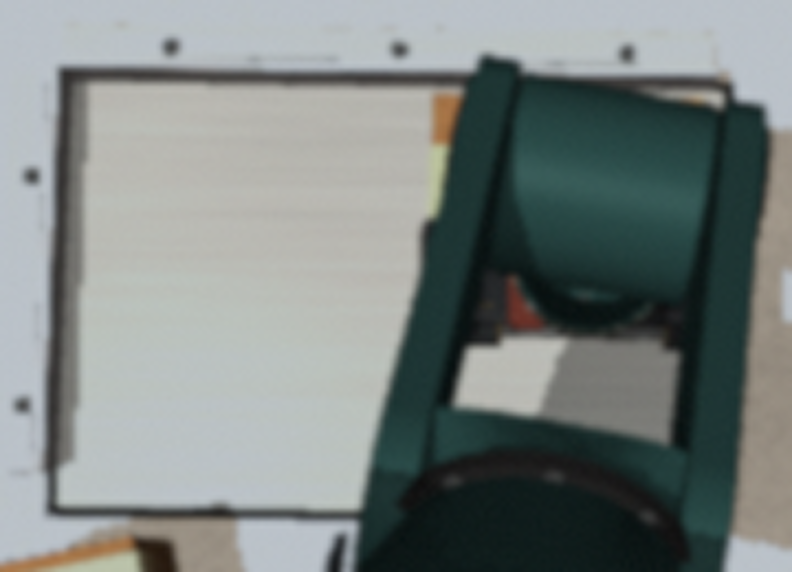

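The carton's top far-left corner is at (435,95), just short of the stop line at about (435,80). The push is aligned with the stop, so I'll ease on until the force rises.

Call:
move_arm([
  {"translation":[2,0,0],"spin":0,"gripper":1},
  {"translation":[4,0,0],"spin":0,"gripper":1},
  {"translation":[6,0,0],"spin":0,"gripper":1},
  {"translation":[8,0,0],"spin":0,"gripper":1},
])

```text
clock: 4.35
tool_pos: [0.5808, -0.0417, 0.021]
tool_rot: [-0.706, 0.01, 0.708, 0.011]
contact_force: [-1.1, 0.4, 0.2]
opening: 0.999
```

Call:
move_arm([
  {"translation":[1,0,0],"spin":0,"gripper":1},
  {"translation":[2,0,0],"spin":0,"gripper":1},
  {"translation":[3,0,0],"spin":0,"gripper":1},
])

```text
clock: 4.65
tool_pos: [0.5837, -0.0417, 0.021]
tool_rot: [-0.706, 0.01, 0.708, 0.011]
contact_force: [-2.3, -0.6, 0.2]
opening: 0.999
```

Call:
move_arm([
  {"translation":[1,0,0],"spin":0,"gripper":1},
  {"translation":[2,0,0],"spin":0,"gripper":1},
])

```text
clock: 4.85
tool_pos: [0.5857, -0.0417, 0.021]
tool_rot: [-0.706, 0.01, 0.708, 0.011]
contact_force: [-2.1, -0.2, -0.2]
opening: 1.0
```

Call:
move_arm([
  {"translation":[1,0,0],"spin":0,"gripper":1},
  {"translation":[2,0,0],"spin":0,"gripper":1},
])

```text
clock: 5.05
tool_pos: [0.5878, -0.0417, 0.021]
tool_rot: [-0.706, 0.01, 0.708, 0.011]
contact_force: [-2.9, -0.2, 0.7]
opening: 0.993
```

Call:
move_arm([
  {"translation":[1,0,0],"spin":0,"gripper":1},
  {"translation":[2,0,0],"spin":0,"gripper":1},
])

```text
clock: 5.25
tool_pos: [0.5899, -0.0417, 0.021]
tool_rot: [-0.706, 0.01, 0.708, 0.011]
contact_force: [-1.9, -0.1, 0.6]
opening: 0.997
```

Call:
move_arm([
  {"translation":[1,0,0],"spin":0,"gripper":1},
  {"translation":[1.5,0,0],"spin":0,"gripper":1},
])

```text
clock: 5.45
tool_pos: [0.59, -0.0417, 0.0209]
tool_rot: [-0.705, 0.01, 0.709, 0.011]
contact_force: [-6.8, -1.0, 2.5]
opening: 0.996
```

Call:
move_arm([
  {"translation":[-20,0,0],"spin":0,"gripper":1},
  {"translation":[-30,0,10],"spin":0,"gripper":0.65},
  {"translation":[-30,0,55],"spin":0,"gripper":0.65},
  {"translation":[-30,0,90],"spin":0,"gripper":0.65},
  {"translation":[-5,-30,90],"spin":8,"gripper":0.65},
  {"translation":[25,-70,90],"spin":16,"gripper":0.65},
  {"translation":[50,-110,90],"spin":24,"gripper":0.65},
  {"translation":[65,-130,90],"spin":32,"gripper":0.65},
  {"translation":[65,-130,90],"spin":40,"gripper":0.65},
  {"translation":[65,-130,90],"spin":48,"gripper":0.65},
  {"translation":[65,-130,90],"spin":56,"gripper":0.65},
  {"translation":[65,-130,90],"spin":64,"gripper":0.65},
  {"translation":[65,-130,90],"spin":72,"gripper":0.65},
  {"translation":[65,-130,90],"spin":80,"gripper":0.65},
  {"translation":[65,-130,90],"spin":88,"gripper":0.65},
  {"translation":[65,-130,90],"spin":90,"gripper":0.65},
  {"translation":[65,-130,90],"spin":90,"gripper":0.65},
])

```text
clock: 7.15
tool_pos: [0.6558, -0.1719, 0.112]
tool_rot: [-0.506, -0.491, 0.509, -0.494]
contact_force: [0.0, 0.1, -0.1]
opening: 0.653
```

```bash
python3 - <<'E'
from h import *
c=cam('top'); save('c4.png',c[0],(155,135,335,265),4.4); np.savez('pics/top4.npz',*c);print(bot.state()['q'],bot.state()['tool_pos'])
E
```

```text
[-0.35532258  0.57119949  1.4432282  -0.00557822  1.1253615  -0.32242114] [ 0.65571051 -0.17187277  0.11180157]
```

View pics/c4.png

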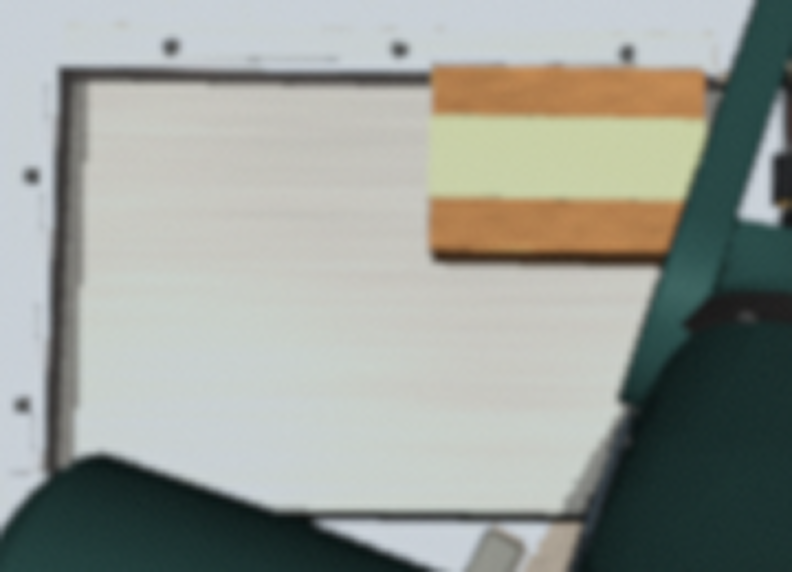

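The carton now lies flat along the far stop. Next I push it along the stop from its right end.

Call:
move_arm([
  {"translation":[0,0,-45],"spin":0,"gripper":0.65},
  {"translation":[0,0,-80],"spin":0,"gripper":0.65},
  {"translation":[0,0,-90],"spin":0,"gripper":0.65},
  {"translation":[0,0,-91],"spin":0,"gripper":0.65},
  {"translation":[0,15,-91],"spin":0,"gripper":0.65},
  {"translation":[0,25,-91],"spin":0,"gripper":0.65},
  {"translation":[0,35,-91],"spin":0,"gripper":0.65},
  {"translation":[0.5,45,-91],"spin":0,"gripper":0.65},
  {"translation":[1,57,-91],"spin":0,"gripper":0.65},
  {"translation":[1,69,-91],"spin":0,"gripper":0.65},
  {"translation":[1.5,81,-91],"spin":0,"gripper":0.65},
  {"translation":[2,93,-91],"spin":0,"gripper":0.65},
  {"translation":[2,105,-91],"spin":0,"gripper":0.65},
  {"translation":[2.5,117,-91],"spin":0,"gripper":0.65},
  {"translation":[3,129,-91],"spin":0,"gripper":0.65},
  {"translation":[3,141,-91],"spin":0,"gripper":0.65},
  {"translation":[3.5,153,-91],"spin":0,"gripper":0.65},
  {"translation":[4,165,-91],"spin":0,"gripper":0.65},
])

```text
clock: 9.0
tool_pos: [0.6596, -0.0058, 0.0207]
tool_rot: [-0.506, -0.491, 0.509, -0.494]
contact_force: [0.2, -3.2, 0.8]
opening: 0.65
```

Call:
move_arm([
  {"translation":[0,10,0],"spin":0,"gripper":0.65},
  {"translation":[0.5,20,0],"spin":0,"gripper":0.65},
  {"translation":[0.5,30,0],"spin":0,"gripper":0.65},
  {"translation":[1,40,0],"spin":0,"gripper":0.65},
  {"translation":[1,50,0],"spin":0,"gripper":0.65},
  {"translation":[1.5,58,0],"spin":0,"gripper":0.65},
  {"translation":[1.5,66,0],"spin":0,"gripper":0.65},
  {"translation":[2,74,0],"spin":0,"gripper":0.65},
  {"translation":[2,80,0],"spin":0,"gripper":0.65},
  {"translation":[2,84,0],"spin":0,"gripper":0.65},
])

```text
clock: 10.0
tool_pos: [0.6615, 0.0788, 0.0207]
tool_rot: [-0.506, -0.491, 0.509, -0.494]
contact_force: [-0.2, -3.0, 0.5]
opening: 0.652
```

Call:
move_arm([
  {"translation":[0,2,0],"spin":0,"gripper":0.65},
  {"translation":[0,4,0],"spin":0,"gripper":0.65},
  {"translation":[0,6,0],"spin":0,"gripper":0.65},
  {"translation":[0,8,0],"spin":0,"gripper":0.65},
])

```text
clock: 10.4
tool_pos: [0.6615, 0.0867, 0.0207]
tool_rot: [-0.506, -0.491, 0.509, -0.494]
contact_force: [-0.1, -3.2, 0.5]
opening: 0.646
```

Call:
move_arm([
  {"translation":[0,1,0],"spin":0,"gripper":0.65},
  {"translation":[0,2,0],"spin":0,"gripper":0.65},
  {"translation":[0,3,0],"spin":0,"gripper":0.65},
])

```text
clock: 10.7
tool_pos: [0.6615, 0.0897, 0.0207]
tool_rot: [-0.506, -0.491, 0.509, -0.494]
contact_force: [-0.1, -3.7, 1.4]
opening: 0.646
```

Call:
move_arm([
  {"translation":[0,1,0],"spin":0,"gripper":0.65},
  {"translation":[0,2,0],"spin":0,"gripper":0.65},
])

```text
clock: 10.9
tool_pos: [0.6615, 0.0917, 0.0207]
tool_rot: [-0.506, -0.491, 0.509, -0.494]
contact_force: [-0.6, -3.5, 0.9]
opening: 0.651
```

Call:
move_arm([
  {"translation":[0,1,0],"spin":0,"gripper":0.65},
  {"translation":[0,1.5,0],"spin":0,"gripper":0.65},
])

```text
clock: 11.1
tool_pos: [0.6615, 0.0933, 0.0207]
tool_rot: [-0.506, -0.491, 0.509, -0.494]
contact_force: [0.5, -2.5, 1.1]
opening: 0.648
```

Call:
move_arm([
  {"translation":[0,1,0],"spin":0,"gripper":0.65},
  {"translation":[0,2,0],"spin":0,"gripper":0.65},
])

```text
clock: 11.3
tool_pos: [0.6615, 0.0954, 0.0207]
tool_rot: [-0.506, -0.491, 0.509, -0.493]
contact_force: [-0.8, -2.8, 1.6]
opening: 0.647
```

Call:
move_arm([
  {"translation":[0,1,0],"spin":0,"gripper":0.65},
  {"translation":[0,1.5,0],"spin":0,"gripper":0.65},
])

```text
clock: 11.5
tool_pos: [0.6617, 0.096, 0.0207]
tool_rot: [-0.506, -0.491, 0.509, -0.494]
contact_force: [1.0, -7.5, 1.8]
opening: 0.651
```

Side contact showed as −7.5 N. I'll retreat, lift, go above the terminal with the fingers shut, and look.

Call:
move_arm([
  {"translation":[0,-15,0],"spin":0,"gripper":0.65},
  {"translation":[-1,-40,0],"spin":0,"gripper":0.65},
  {"translation":[-1,-45,50],"spin":0,"gripper":0.65},
  {"translation":[-1,-50,100],"spin":0,"gripper":0},
  {"translation":[-14,-96,110],"spin":0,"gripper":0},
  {"translation":[-28,-140,110],"spin":0,"gripper":0},
  {"translation":[-41,-184,110],"spin":0,"gripper":0},
  {"translation":[-54,-228,110],"spin":0,"gripper":0},
  {"translation":[-68,-272,110],"spin":0,"gripper":0},
  {"translation":[-82,-316,110],"spin":0,"gripper":0},
  {"translation":[-96,-360,110],"spin":0,"gripper":0},
  {"translation":[-110,-404,110],"spin":0,"gripper":0},
  {"translation":[-124,-448,110],"spin":0,"gripper":0},
  {"translation":[-138.5,-485,110],"spin":0,"gripper":0},
  {"translation":[-138.5,-485,110],"spin":0,"gripper":0},
  {"translation":[-138.5,-485,110],"spin":0,"gripper":0},
])

```text
clock: 13.1
tool_pos: [0.5224, -0.3895, 0.1303]
tool_rot: [-0.507, -0.49, 0.509, -0.493]
contact_force: [-0.3, 0.2, -0.1]
opening: 0.005
```

```bash
python3 - <<'E'
from h import *
c=cam('top'); s=cam('scene'); np.savez('pics/top5.npz',*c); np.savez('pics/scene5.npz',*s)
a=cv2.resize(c[0][135:265,155:335],None,fx=4.4,fy=4.4,interpolation=cv2.INTER_CUBIC)
save('c5.png',a)
b=s[0]; save('s5.png',b,(130,150,410,290),2.85)
st=bot.state(); print(st['tool_pos'],proj(s,[[.5228,-.3895,.056],st['tool_pos']]))
E
```

```text
[ 0.52318488 -0.38775209  0.13040555] [[164.70493109 229.93969646]
 [160.65825784 210.20710978]]
```

View pics/c5.png

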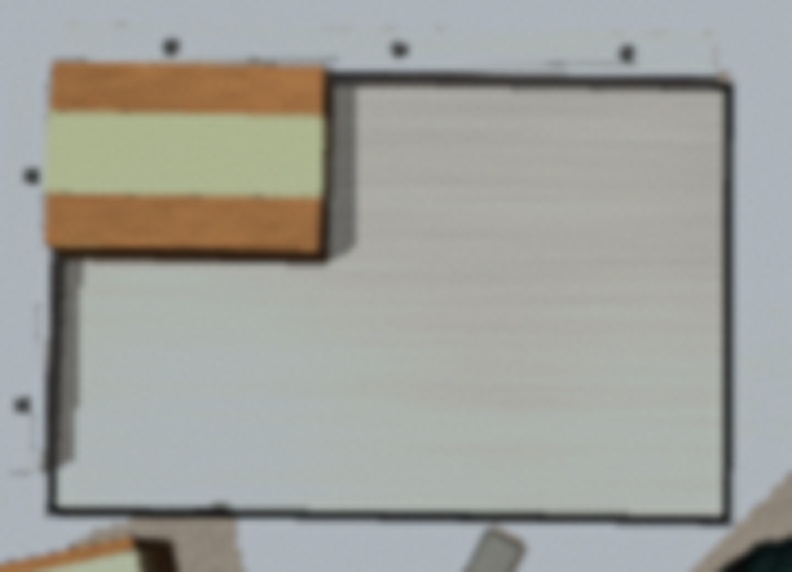

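View pics/s5.png

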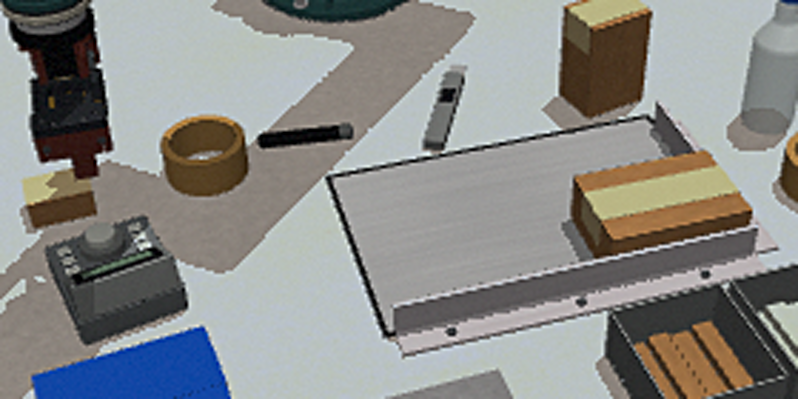

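The carton sits in the corner in both views. I'll measure its yaw against the plate numerically, since a slight tilt could be hiding.

```bash
cat > m.py <<'E'
from h import *
def edge(c,x0,x1,y0,y1,axis,z):
    """subpixel strongest-gradient line in window, returned as world points fit"""
    g=cv2.GaussianBlur(cv2.cvtColor(c[0],cv2.COLOR_RGB2GRAY).astype(float),(0,0),.8)
    pts=[]
    for k in (range(x0,x1) if axis==0 else range(y0,y1)):
        p=g[y0:y1,k] if axis==0 else g[k,x0:x1]
        d=np.abs(np.diff(p)); i=np.argmax(d)
        if 0<i<len(d)-1:
            den=d[i-1]-2*d[i]+d[i+1]; s=i+.5+.5*(d[i-1]-d[i+1])/den
            pts.append((k,y0+s) if axis==0 else (x0+s,k))
    w=np.array([ray(c,p,z)[:2] for p in pts]); a,b=(1,0) if axis==0 else (0,1)
    for _ in range(3):
        f=np.polyfit(w[:,a],w[:,b],1); r=w[:,b]-np.polyval(f,w[:,a]); w=w[np.abs(r)<2*r.std()+1e-5]
    return np.degrees(np.arctan(f[0])),w.mean(0).round(4),r.std().round(5)
E
python3 - <<'E'
from m import *
t0,t4,t5=load('top0'),load('top4'),load('top5')
o=lambda x,y:(round(155+x/4.4),round(135+y/4.4))
def E(n,c,x0,y0,x1,y1,ax,z):
    a=o(x0,y0);b=o(x1,y1); print(n,*edge(c,a[0],b[0],a[1],b[1],ax,z))
E('plate near',t5,100,495,700,530,0,0)
E('far stop inner(t0)',t0,100,62,700,95,0,.04)
E('plate right',t5,715,120,740,480,1,0)
for n,c,x0,x1,y in(('t4',t4,445,660,0),('t5',t5,70,305,0)):
    E(n+' far',c,x0,50,x1,80,0,.06)
    E(n+' tape far',c,x0,100,x1,128,0,.06)
    E(n+' tape near',c,x0,182,x1,212,0,.06)
E('t5 end',t5,312,80,340,240,1,.06)
E

```

```text
plate near 1.5420318177054166 [0.4522 0.0781] 0.00023
far stop inner(t0) 1.4840254869601803 [0.71   0.0321] 0.00042Traceback (most recent call last):
  File "<stdin>", line 8, in <module>
  File "<stdin>", line 5, in E
  File "m.py", line 14, in edge
    f=np.polyfit(w[:,a],w[:,b],1); r=w[:,b]-np.polyval(f,w[:,a]); w=w[np.abs(r)<2*r.std()+1e-5]
                 ~^^^^^
IndexError: too many indices for array: array is 1-dimensional, but 2 were indexed
```

```bash
python3 - <<'E'
from m import *
t0,t4,t5=load('top0'),load('top4'),load('top5')
o=lambda x,y:(round(155+x/4.4),round(135+y/4.4))
def E(n,c,x0,y0,x1,y1,ax,z):
    a=o(x0,y0);b=o(x1,y1)
    try: print(n,*edge(c,a[0],b[0],a[1],b[1],ax,z))
    except Exception as e: print(n,'x')
E('side stop outl',t5,40,280,62,450,1,.04)
E('plate right',t5,705,120,755,480,1,0)
for n,c,x0,x1 in(('t4',t4,445,640),('t5',t5,70,305)):
    E(n+' far',c,x0,48,x1,82,0,.06)
    E(n+' tape far',c,x0,98,x1,130,0,.06)
    E(n+' tape near',c,x0,180,x1,214,0,.06)
E('t5 end',t5,305,80,345,240,1,.06)
E('t5 left end',t5,30,90,70,240,1,.06)
E

```

```text
side stop outl -1.3997038079584536 [0.5601 0.2693] 0.00033
plate right -4.079314740241187 [ 0.5799 -0.1353] 0.0021
t4 far 1.1751637160885655 [ 0.7093 -0.0137] 0.00053
t4 tape far 1.7882240742231659 [ 0.6785 -0.0187] 0.00014
t4 tape near 1.375824733563742 [ 0.6298 -0.0217] 0.00022
t5 far 0.2633094697297369 [0.7131 0.185 ] 0.00053
t5 tape far 1.6603001725221735 [0.6826 0.1829] 0.00018
t5 tape near 1.7185263112325806 [0.6342 0.189 ] 0.0002
t5 end -1.7628383836946369 [0.6539 0.1075] 0.00065
t5 left end -0.7617087841485878 [0.6531 0.2688] 0.00152
```

Carton yaw is −1.7° against −1.5° for the plate, which is within noise. Its centre is within about 1 mm of home. One light reseat against the far stop will make sure before I press.

Call:
move_arm([
  {"translation":[2,45,0],"spin":-8,"gripper":1},
  {"translation":[4,90,0],"spin":-16,"gripper":1},
  {"translation":[6,135,0],"spin":-24,"gripper":1},
  {"translation":[8,180,0],"spin":-32,"gripper":1},
  {"translation":[10,225,0],"spin":-40,"gripper":1},
  {"translation":[12,270,0],"spin":-48,"gripper":1},
  {"translation":[14,315,0],"spin":-56,"gripper":1},
  {"translation":[16,360,0],"spin":-64,"gripper":1},
  {"translation":[18,405,0],"spin":-72,"gripper":1},
  {"translation":[20,450,0],"spin":-80,"gripper":1},
  {"translation":[24,495,0],"spin":-88,"gripper":1},
  {"translation":[27,540,0],"spin":-90,"gripper":1},
  {"translation":[27,569,0],"spin":-90,"gripper":1},
  {"translation":[27,569,0],"spin":-90,"gripper":1},
  {"translation":[27,569,0],"spin":-90,"gripper":1},
  {"translation":[27,569,0],"spin":-90,"gripper":1},
])

```text
clock: 14.8
tool_pos: [0.5495, 0.1809, 0.1303]
tool_rot: [-0.705, 0.01, 0.709, 0.01]
contact_force: [1.1, -0.2, -0.2]
opening: 0.993
```

Call:
move_arm([
  {"translation":[0,0,-45],"spin":0,"gripper":1},
  {"translation":[0,0,-85],"spin":0,"gripper":1},
  {"translation":[0,0,-105],"spin":0,"gripper":1},
  {"translation":[0,0,-109],"spin":0,"gripper":1},
  {"translation":[0,0,-109],"spin":0,"gripper":1},
])

```text
clock: 15.3
tool_pos: [0.5492, 0.1799, 0.0211]
tool_rot: [-0.704, 0.011, 0.71, 0.011]
contact_force: [0.1, 0.3, 0.8]
opening: 0.999
```

Expected contact is at TCP x ≈ 0.595.

Call:
move_arm([
  {"translation":[10,0,0],"spin":0,"gripper":1},
  {"translation":[20,0,0],"spin":0,"gripper":1},
  {"translation":[30,0,0],"spin":0,"gripper":1},
  {"translation":[36,0,0],"spin":0,"gripper":1},
  {"translation":[40,0,0],"spin":0,"gripper":1},
  {"translation":[43,0,0],"spin":0,"gripper":1},
])

```text
clock: 15.9
tool_pos: [0.5926, 0.1799, 0.0211]
tool_rot: [-0.704, 0.011, 0.71, 0.011]
contact_force: [0.1, 0.0, 0.4]
opening: 0.999
```

Call:
move_arm([
  {"translation":[1,0,0],"spin":0,"gripper":1},
  {"translation":[2,0,0],"spin":0,"gripper":1},
])

```text
clock: 16.1
tool_pos: [0.5944, 0.18, 0.021]
tool_rot: [-0.704, 0.011, 0.71, 0.011]
contact_force: [-0.7, 0.1, -0.4]
opening: 1.002
```

Call:
move_arm([
  {"translation":[1,0,0],"spin":0,"gripper":1},
  {"translation":[1.5,0,0],"spin":0,"gripper":1},
])

```text
clock: 16.3
tool_pos: [0.5946, 0.18, 0.0208]
tool_rot: [-0.704, 0.011, 0.711, 0.01]
contact_force: [-3.4, -0.0, 3.1]
opening: 0.998
```

Call:
move_arm([
  {"translation":[1,0,0],"spin":0,"gripper":1},
  {"translation":[1.5,0,0],"spin":0,"gripper":1},
])

```text
clock: 16.5
tool_pos: [0.5951, 0.1799, 0.0206]
tool_rot: [-0.703, 0.011, 0.711, 0.01]
contact_force: [-2.0, -0.5, 1.7]
opening: 1.001
```

Call:
move_arm([
  {"translation":[1,0,0],"spin":0,"gripper":1},
  {"translation":[1.5,0,0],"spin":0,"gripper":1},
])

```text
clock: 16.7
tool_pos: [0.5955, 0.1799, 0.0205]
tool_rot: [-0.702, 0.011, 0.712, 0.01]
contact_force: [-6.3, 0.0, 3.0]
opening: 1.0
```

Call:
move_arm([
  {"translation":[-20,0,0],"spin":0,"gripper":1},
  {"translation":[-45,0,0],"spin":0,"gripper":1},
  {"translation":[-47,0,45],"spin":0,"gripper":1},
  {"translation":[-47,0,90],"spin":0,"gripper":1},
  {"translation":[-49,-35,110],"spin":0,"gripper":0},
  {"translation":[-51,-80,110],"spin":0,"gripper":0},
  {"translation":[-53,-127,110],"spin":0,"gripper":0},
  {"translation":[-55,-174,110],"spin":0,"gripper":0},
  {"translation":[-57,-221,110],"spin":0,"gripper":0},
  {"translation":[-59,-268,110],"spin":0,"gripper":0},
  {"translation":[-61,-315,110],"spin":0,"gripper":0},
  {"translation":[-63,-362,110],"spin":0,"gripper":0},
  {"translation":[-65,-409,110],"spin":0,"gripper":0},
  {"translation":[-67,-456,110],"spin":0,"gripper":0},
  {"translation":[-69,-503,110],"spin":0,"gripper":0},
  {"translation":[-72.5,-545,110],"spin":0,"gripper":0},
  {"translation":[-72.5,-569,110],"spin":0,"gripper":0},
  {"translation":[-72.5,-569,110],"spin":0,"gripper":0},
  {"translation":[-72.5,-569,110],"spin":0,"gripper":0},
])

```text
clock: 18.6
tool_pos: [0.5232, -0.3896, 0.1304]
tool_rot: [-0.702, 0.012, 0.712, 0.011]
contact_force: [-0.2, -0.6, -0.4]
opening: 0.001
```

```bash
python3 - <<'E'
from m import *
c=cam('top'); np.savez('pics/top6.npz',*c)
o=lambda x,y:(round(155+x/4.4),round(135+y/4.4))
for n,a,b in(('far',98,130),('near',180,214)):
    p=o(70,a);q=o(305,b); print(n,*edge(c,p[0],q[0],p[1],q[1],0,.06))
p=o(305,80);q=o(345,240);print(*edge(c,p[0],q[0],p[1],q[1],1,.06))
print(bot.state()['tool_pos'],bot.state()['contact_force'])
E
```

```text
far 1.8216048289861033 [0.6838 0.1869] 0.00024
near 1.5067073435454643 [0.6352 0.186 ] 0.0002
-1.7961897348665952 [0.6539 0.1074] 0.00067
[ 0.52312097 -0.38849935  0.13034285] [0.3663788  0.60626248 1.14191805]
```

The reseat closed about 1 mm and the y position is unchanged. Now I press the key.

Call:
move_arm([
  {"translation":[0,-0.5,-30],"spin":0,"gripper":0},
  {"translation":[0,-0.5,-50],"spin":0,"gripper":0},
  {"translation":[0,-0.5,-62],"spin":0,"gripper":0},
  {"translation":[0,-0.5,-68],"spin":0,"gripper":0},
  {"translation":[0,-0.5,-72],"spin":0,"gripper":0},
  {"translation":[0,-0.5,-75],"spin":0,"gripper":0},
  {"translation":[0,-0.5,-77],"spin":0,"gripper":0},
])

```text
clock: 19.35
tool_pos: [0.5237, -0.389, 0.054]
tool_rot: [-0.703, 0.011, 0.711, 0.01]
contact_force: [-0.1, 2.4, 2.1]
opening: 0.006
```

Call:
move_arm([
  {"translation":[0,0,-1],"spin":0,"gripper":0},
  {"translation":[0,0,-2],"spin":0,"gripper":0},
])

```text
clock: 19.55
tool_pos: [0.5237, -0.389, 0.0527]
tool_rot: [-0.703, 0.011, 0.711, 0.01]
contact_force: [-0.3, 1.9, 3.6]
opening: 0.007
```

Call:
move_arm([
  {"translation":[0,0,-1],"spin":0,"gripper":0},
  {"translation":[0,0,-2],"spin":0,"gripper":0},
])

```text
clock: 19.75
tool_pos: [0.5238, -0.389, 0.051]
tool_rot: [-0.703, 0.011, 0.711, 0.01]
contact_force: [-1.3, 2.7, 4.7]
opening: 0.006
```

Call:
move_arm([
  {"translation":[0,0,-1],"spin":0,"gripper":0},
  {"translation":[0,0,-2],"spin":0,"gripper":0},
])

```text
clock: 19.95
tool_pos: [0.5238, -0.3891, 0.0501]
tool_rot: [-0.703, 0.011, 0.711, 0.01]
contact_force: [-4.0, 4.7, 18.5]
opening: 0.006
```

Call:
move_arm([
  {"translation":[0,0,-1],"spin":0,"gripper":0},
  {"translation":[0,0,-1],"spin":0,"gripper":0},
])

```text
clock: 20.15
tool_pos: [0.5238, -0.3891, 0.0503]
tool_rot: [-0.703, 0.011, 0.711, 0.01]
contact_force: [-3.9, 4.6, 11.5]
opening: 0.002
```

The key bottomed out at z ≈ 0.050, where the force jumped past the 5 N spring. I'll release it straight up.

Call:
move_arm([
  {"translation":[0,0,5],"spin":0,"gripper":0},
  {"translation":[0,0,20],"spin":0,"gripper":0},
  {"translation":[0,0,60],"spin":0,"gripper":0},
  {"translation":[-40,-10,100],"spin":0,"gripper":0},
  {"translation":[-80,-30,130],"spin":0,"gripper":0},
  {"translation":[-120,-60,150],"spin":0,"gripper":0},
  {"translation":[-120,-60,150],"spin":0,"gripper":0},
  {"translation":[-120,-60,150],"spin":0,"gripper":0},
])

```text
clock: 20.95
tool_pos: [0.403, -0.4512, 0.202]
tool_rot: [-0.704, 0.013, 0.71, 0.01]
contact_force: [-0.1, -0.7, -0.4]
opening: 0.006
```

```bash
python3 - <<'E'
from h import *
c=cam('top'); save('top9.png',c[0],(90,100,480,320),2); print(bot.state()['contact_force'],bot.state()['tool_pos'])
E
```

```text
[-0.10827819  0.48410824 -0.53290243] [ 0.40380052 -0.44963105  0.20072   ]
```

View pics/top9.png

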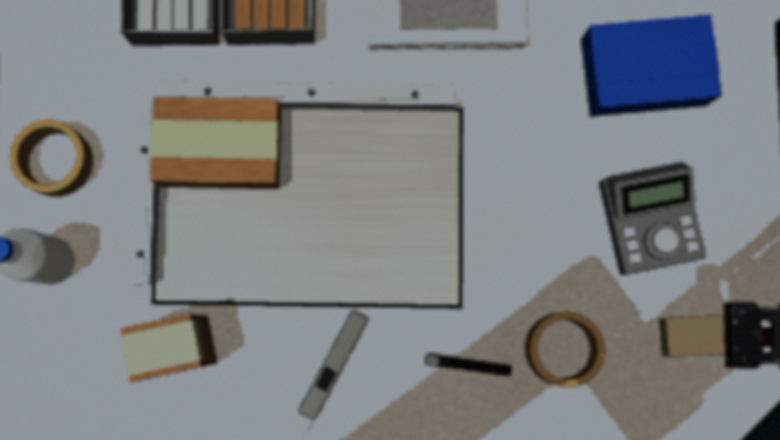

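The carton is in the corner at (215,142), the key is free at (664,241), and the bystanders are where they started. The gripper is clear, so I'll hand in.

```bash
python3 -c "
from cell import bot
print(bot.close_job())"
```

```text
the job is handed in; nothing more can be done
None
```

The carton is in the corner of the plate and the print key was pressed fully down and released. I handed the job in at about 21 s of the 69 s allowed.

- **Carton:** I slid it flat along the far stop, then along that stop to the side stop, and finished with a light reseat against the far stop. Contact forces were about 6–8 N. The reseat closed a gap of about 1 mm.
- **Carton checks:** Before the press, its yaw measured about −1.7° against −1.5° for the plate, which is within picture noise. The carton's edges disagreed among themselves by about 0.3°.
- **Print key:** With nothing touching the carton, the key bottomed out after about 6 mm. The force rose to 18 N, well past the 5 N spring, and I then lifted straight off.
- **Last view:** The final top picture shows the carton in the corner, the key clear of the gripper, and the bystanders in view apparently unmoved, judged by eye. The gripper is clear of everything, with near-zero force.

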